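Set the tube roller's timer four clicks on and start it

TASK

Set the tube roller mixer's timer: gently push the white tab of the blue click-stop dial round with a fingertip, clockwise seen from above, exactly four clicks on from where it stands, and let it rest there. Only then press the green start button right down with a fingertip and let it come back up. Do not pick up or push aside the sample jar, the tip box or the tube rack.

Things in the scene. Friction and masses are not known exactly. Their poses are not given: they have to be found in the camera images.
- mixer: White tube roller mixer, fixed, 300 (x) by 400 (y) mm; origin: centre of its underside. Its front part (own x -150 to -25 mm) is a flat deck 60 mm above the bench; at own x -85 mm sit the dial and the button, one at y +100, the other at y -100 mm (sides swap between starts), the loose jar between them. Behind: rollers with blood tubes on them, tops up to 102 mm above the bench.
- timer_center (a point): Centre of the dial's flat blue upper face, on its upright axis, 78 mm above the bench. Disc of 92 mm diameter, 13 mm thick, on a grey foot of 104 mm. From the face rises one radial upright tab, white with a black line on top: 14 mm thick, from 8 to 44 mm from the axis, 25 mm high (top 103 mm above the bench). The rest of the face is bare.
- timer_base: The blue timer dial with its tab and its grey foot (104 mm across, 5 mm thick, fixed on the deck); origin: centre of the foot's underside, on the dial's axis, 60 mm above the bench.
- dial_tab (a point): The dial's white tab; origin: middle of its top, 26 mm from the dial's axis and 25 mm above the dial's face; it turns with the dial. The direction from timer_center to this point is the direction of the tab; at the start it can point any way.
- timer (a joint): Dial's turn in rad, positive clockwise from above, 0 at the start, end stops -1.57 and 4.71. A click stop every 0.524 rad (30 degrees, 12 a turn): four are 2.094. Leaving a stop takes up to 0.14 N m (about 5 N on mid-tab); half-way to the next it gives way and snaps into it by itself, ahead of the finger, and stays within 0.02 rad.
- start_top (a point): Centre of the top of the green start button, a spring push button of 34 mm diameter in a grey housing on the deck; pressed straight down.
- start (a joint): How far the start button is pressed, in m: 0 up, 0.006 fully down (about 5 N). It springs back when let go.
- jar_center (a point): Centre, half-way up, of the loose sample jar with a yellow cap (38 mm diameter, 55 mm high, 60 g) that stands on the deck between dial and button, its top 115 mm above the bench. Leave it.
- tip_box_center (a point): Centre of the orange box of pipette tips standing on the bench to the left of the mixer (85 by 120 mm, 60 mm high). Leave it.
- rack_center (a point): Centre of the blue rack with capped blood tubes standing on the bench to the right of the mixer (70 by 150 mm, 83 mm high over the caps). Leave it.
Mind the look-alikes: they are no part of the job. There is more than one size of the part that bears jar_center; the job needs the larger.

How it is judged:
On the way, in this order (a step that is already met when the one before it is completed fails the run):
1. the dial rests four clicks clockwise of its start (value of joint timer between 1.924 and 2.264 rad and velocity of joint timer between -0.15 and 0.15 rad/s), for 0.3 s.
2. the start button is pressed down (value of joint start above 0.0045 m), for 0.05 s.
At the end, for the whole second after the job is handed in: The dial rests within 0.17 rad of four clicks (2.094 rad) clockwise of its start, the start button has been pressed at least 4.5 mm after that and is up again (under 1.5 mm), and jar, tip box and rack stand upright within 20 mm of where they stood (value of joint timer between 1.924 and 2.264 rad and velocity of joint timer between -0.1 and 0.1 rad/s and value of joint start below 0.0015 m and distance of each of jar_center, tip_box_center, rack_center from where it was at the start of the episode below 0.02 m and angle between each of jar_center, tip_box_center, rack_center's own z axis and vertical below 0.2 rad); the robot touches nothing.
It fails at once if the dial is gripped or pushed roughly (over 25 N) (contact force between the fingers and timer_base above 25 N).
It fails at once if the start button is pressed while the dial is not at four clicks (value of joint start above 0.003 m and not (value of joint timer between 1.924 and 2.264 rad)).
It fails at once if the sample jar is moved or lifted (distance of jar_center from where it was at the start of the episode above 0.025 m).
It fails at once if the box of pipette tips is moved or lifted (distance of tip_box_center from where it was at the start of the episode above 0.025 m).
It fails at once if the tube rack is moved or lifted (distance of rack_center from where it was at the start of the episode above 0.025 m).
It also fails if it takes over 58 s, if anything falls off the work surface, if the arm or the gripper's body presses on something with over 40 N, if the wrist force passes 120 N, or if a joint passes its speed limit or range.

ROBOT

A 6-joint arm with a two-finger parallel gripper is mounted at the origin on the work surface. World frame = base frame: x ahead of the robot, y to its left, z up, the work surface at z = 0. Lengths are in m, angles in rad, forces in N, time in s.
With the tool pointing down it reaches from about 0.4 to 0.825 m from the base axis. Payload 7 kg.
Tool frame: the origin (TCP) lies midway between the tips of the shut fingers; the grasp point (between the pads) lies 19 mm behind it (robot.pinch_z is the distance from the TCP to the grasp point, in m); z points along the fingers, y is the line along which they close (so a half turn about z gives the same grasp; the last joint's range is limited). The gripper opens to 88 mm and grips with 3 to 60 N. Pads are 19 mm wide; open, the fingers measure 130 mm over their backs; the gripper's body (78 mm by 193 mm) begins 47 mm behind the grasp point.
Start: joints at [1.4, 0.359, 0.012, 0, -1.224, -0.288], TCP at [0.299, 0.605, 0.227] pointing down, gripper open.
Joint ranges: [-3.07, 3.07], [-1.43, 2.12], [-1.02, 1.25], [-3.03, 1.67], [-3.05, -0], [-3.03, 3.03]. Speed limits (rad/s): [2.39, 2.39, 3.01, 3.14, 3.14, 3.14].

INTERFACE

Orientations are given as [roll, pitch, yaw] about the fixed x, y, z axes, in that order (R = Rz(yaw) Ry(pitch) Rx(roll)).
In Python, from station import robot gives the robot as it stands. Calls block until the motion is done:
- robot.goto(position, orientation): joint-space move of the TCP to a pose.
- robot.movel(position, speed=0.15, attitude=None, until_force=None): straight line of the TCP; attitude=None keeps the orientation; speed is the mean speed in m/s. With until_force (N) it stops when the force on the tool has changed by that much, and returns True; else False.
- robot.movej(angles): joint-space move.
- robot.gripper_to(opening, f_grip=None): opening from 0.0 (shut) to 1.0 (fully open); f_grip is the grip in N (None keeps the last); returns when the fingers have stopped.
- robot.wait(seconds).
- robot.solve_ik(position, orientation): joint angles nearest the present ones, or None.
- robot.camera(name): name is "side" or "top"; returns a dict with "img" (400x640x3 uint8, blue, green, red), "fx", "fy", "cx", "cy" (pixels), "rvec" (rotation vector, rad) and "tvec" (3), from world to camera coordinates, as OpenCV has them. Camera axes: x right, y down, z forward; pixel columns grow to the right and rows downward; lengths in m; the calibration is good to about 2 mm. A picture is of the moment at which its call begins. There is no depth.
A pose or a line that the arm cannot do raises robot.PlanningError and nothing moves.
- robot.job_done(): hands the job in; it is judged then, once.
Trained networks look in a picture, given as the dict that the camera call returned (one of the last four; its "shot" number tells which), for a name from the list of things; names that differ only in an ending like _2 or _b are one class to them, and where a whole thing is asked for, a point or a joint stands for the part that bears it (a point fixed in the world has none). Each returns a list of dicts, best first, with "confidence" (0 to 1); they miss things now and then, are a little off and sometimes report something else, mostly with a low value. They report only what shows in the picture. A call takes as long as a camera call. They do not tell look-alikes from the thing itself.
- robot.look_for(label, picture): "centre" ([column, row] in pixels, amid what is visible of it).
- robot.cut_out(label, picture): "pixels" (400x640 bool, what is visible of it) and "centre" ([column, row] in pixels, amid what is visible of it).
- robot.mark_of(label, picture): "centre" ([column, row] in pixels: a listed point, or the origin of a listed thing).
Readings, each from a call of its own:
- robot.read_clock(): time.
- robot.read_joints(): joint angles.
- robot.read_qvel(): joint speeds.
- robot.read_joint_torque(): joint torques, N m.
- robot.read_tool_pos(): TCP position.
- robot.read_orientation(): TCP orientation.
- robot.read_wrist_force(): force on the tool from outside, world axes, zero at the start.
- robot.read_ft_torque(): the same for the moment, N m.
- robot.read_width(): opening from 0.0 (shut) to 1.0 (fully open).
- robot.read_gripper_force(): force on a finger pad.
Only numpy, scipy, OpenCV 4.12 (cv2) and the standard library are available. Lean on these libraries where they do the work, as an engineer would, in place of code of your own. Each camera call takes 0.05 s, during which the arm holds its last target. There are 200 camera calls.

## Working session

There is one attempt and no reset: what is moved stays moved. The work goes in short steps, each a Python script; the robot and the scene stay as the last script left them, time stands still between calls to the robot, and variables do not carry over. Pictures are saved under pics/ and viewed, at most 10 in all, crops included, and the job is handed in when it is done.

```bash
mkdir -p pics; cat > h.py <<'E'
import numpy as np, cv2
from station import robot
def ray(c,uv):
    R=cv2.Rodrigues(np.array(c["rvec"],float))[0]; t=np.array(c["tvec"],float).ravel()
    d=R.T@np.array([(uv[0]-c["cx"])/c["fx"],(uv[1]-c["cy"])/c["fy"],1]); return -R.T@t,d
def atz(c,uv,z):
    o,d=ray(c,uv); return o+d*(z-o[2])/d[2]
def tri(a,b):
    A=[];B=[]
    for c,uv in (a,b):
        o,d=ray(c,uv); d=d/np.linalg.norm(d); P=np.eye(3)-np.outer(d,d); A.append(P);B.append(P@o)
    return np.linalg.lstsq(np.vstack(A),np.hstack(B),rcond=None)[0]
E
python3 - <<'E'
from h import *
np.set_printoptions(precision=4,suppress=True)
C={n:robot.camera(n) for n in("top","side")}
for n,c in C.items(): cv2.imwrite(f"pics/{n}0.png",c["img"]); print(n,ray(c,(320,200))[0])
Z=dict(timer_center=.078,dial_tab=.103,start_top=None,jar_center=.0875,tip_box_center=.03,rack_center=.04,mixer=0,timer_base=.06)
for l,z in Z.items():
    m={n:robot.mark_of(l,c) for n,c in C.items()}
    for n in m:
        for r in m[n][:3]: print(l,n,np.array(r["centre"]),round(r["confidence"],2), atz(C[n],r["centre"],z or .075))
    if m["top"] and m["side"]: print("  tri",tri((C["top"],m["top"][0]["centre"]),(C["side"],m["side"][0]["centre"])))
print(robot.read_clock(),robot.read_orientation())
E
```

```text
top [0.4472 0.0145 1.073 ]
side [0.0029 0.523  0.5988]
timer_center top [333.9 199.7] 0.66 [ 0.5756 -0.0407  0.078 ]
timer_center side [329.5 192. ] 0.72 [ 0.5815 -0.0391  0.078 ]
  tri [ 0.5773 -0.0388  0.0799]
dial_tab top [323.7 204.3] 0.87 [ 0.5624 -0.0167  0.103 ]
dial_tab side [329.8 187.8] 0.55 [ 0.5671 -0.0255  0.103 ]
  tri [ 0.5607 -0.0174  0.1096]
start_top top [247.  190.2] 0.44 [0.5998 0.1557 0.075 ]
start_top side [260.4 214.6] 0.53 [0.616  0.1463 0.075 ]
start_top side [330.6 192.4] 0.4 [ 0.5817 -0.0432  0.075 ]
  tri [0.5988 0.155  0.0885]
jar_center top [264.3 256.8] 0.7 [0.4497 0.1149 0.0875]
jar_center top [287.7 200.6] 0.58 [0.5735 0.0631 0.0875]
jar_center side [301.7 206.3] 0.92 [0.5672 0.0629 0.0875]
jar_center side [313.6 263.5] 0.65 [0.4048 0.1663 0.0875]
  tri [0.4631 0.1218 0.168 ]
tip_box_center top [173.  202.2] 0.71 [0.58   0.3354 0.03  ]
tip_box_center side [189.9 276.9] 0.55 [0.5822 0.3451 0.03  ]
  tri [0.5831 0.3407 0.0254]
rack_center top [412.1 236.2] 0.66 [ 0.4929 -0.2234  0.04  ]
rack_center side [401.8 193.6] 0.58 [ 0.4937 -0.2253  0.04  ]
  tri [ 0.4926 -0.2232  0.0414]
mixer top [294.8 163.8] 0.87 [0.6597 0.0471 0.075 ]
mixer side [194.7 280.1] 0.68 [0.5231 0.356  0.075 ]
mixer side [281.9 213.6] 0.58 [0.5874 0.1058 0.075 ]
mixer side [334.  193.8] 0.2 [ 0.5715 -0.0454  0.075 ]
  tri [ 0.7748  0.1592 -0.2375]
timer_base top [333.7 202.6] 0.85 [ 0.5712 -0.0411  0.06  ]
timer_base side [329.8 198.8] 0.89 [ 0.5777 -0.0376  0.06  ]
  tri [ 0.5736 -0.0386  0.0612]
0.9 [-3.1416  0.     -0.4588]
```

View pics/top0.png

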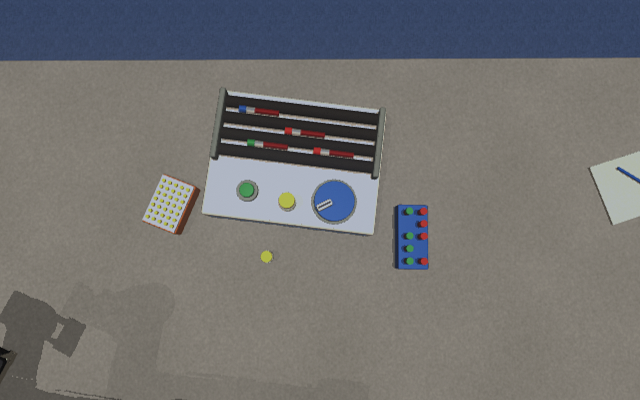

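View pics/side0.png

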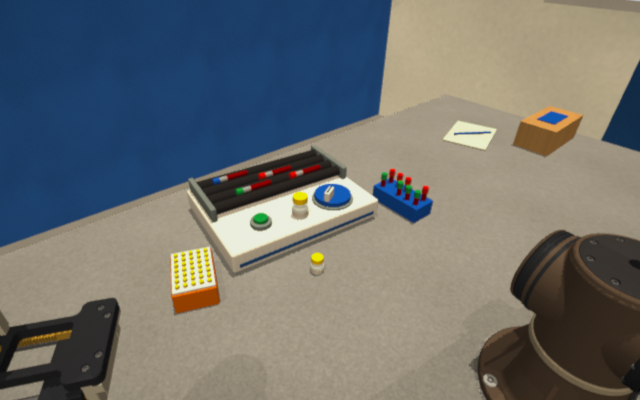

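Top view: dial at about (334,201) with its tab pointing left and slightly down at (324,205), button (247,190), large jar (287,200). The small jar on the bench at (266,257) is the decoy. The side view agrees. Next I fit the dial centre and tab angle by projecting the model onto both images.

```bash
cat >> h.py <<'E'
def proj(c,P): return cv2.projectPoints(np.array(P,float),np.array(c["rvec"],float),np.array(c["tvec"],float),np.array([[c["fx"],0,c["cx"]],[0,c["fy"],c["cy"]],[0,0,1.]]),None)[0][:,0]
S=6
def hull_iou(c,P,mask,o,w):
    q=(proj(c,P)+.5-o)*S
    m=np.zeros((w*S,w*S),np.uint8); cv2.fillConvexPoly(m,cv2.convexHull(q.astype(np.int32)),1); m=m>0
    return (m&mask).sum()/max(1,(m|mask).sum())
def crops(C,ctr,w=90):
    out=[]
    for c in C:
        o=(proj(c,[ctr])[0]-w/2).astype(int); im=c["img"][o[1]:o[1]+w,o[0]:o[0]+w]
        hsv=cv2.cvtColor(im,cv2.COLOR_BGR2HSV); up=lambda m: cv2.resize(m.astype(np.uint8),None,fx=S,fy=S,interpolation=0)>0
        blue=(hsv[...,0]>100)&(hsv[...,0]<125)&(hsv[...,1]>130)&(hsv[...,2]>60)
        n,lab,st,_=cv2.connectedComponentsWithStats(blue.astype(np.uint8)); k=1+st[1:,4].argmax()
        cs=np.argwhere(lab==k)[:,::-1].astype(np.int32)
        disc=np.zeros(blue.shape,np.uint8); cv2.fillConvexPoly(disc,cv2.convexHull(cs.reshape(-1,1,2)),1)
        tab=(disc>0)&(lab!=k)
        out.append((c,o,w,up(disc),up(tab)))
    return out
def tabpts(ctr,th):
    u=np.array([np.cos(th),np.sin(th),0]);v=np.array([-u[1],u[0],0])
    return [np.array(ctr)+r*u+s*v+[0,0,h] for r in(.008,.044) for s in(-.007,.007) for h in(0,.025)]
def taboff(k,ctr,th): # iou of tab
    return hull_iou(k[0],tabpts(ctr,th),k[4],k[1],k[2])
def fit_tab(C,ctr):
    K=crops(C,ctr); a=np.radians(np.arange(0,360,2))
    return [(round(np.degrees(a[i])),round(s[i],2)) for s in [np.array([taboff(k,ctr,t) for t in a]) for k in K] for i in [s.argmax()]]
E
python3 - <<'E'
from h import *
from scipy.optimize import minimize
np.set_printoptions(precision=4,suppress=True)
C=[robot.camera(n) for n in("top","side")]
K=crops(C,[.5765,-.0395,.078])
a=np.linspace(0,2*np.pi,60)
def disc(x,y): return [[x+.046*np.cos(t),y+.046*np.sin(t),z] for t in a for z in(.065,.078)]
for kk in ([K[0]],[K[1]],K):
    r=minimize(lambda p:-sum(hull_iou(k[0],disc(p[0]/1e2,p[1]/1e2),k[3],k[1],k[2]) for k in kk),[57.65,-3.95],method="Nelder-Mead",options=dict(initial_simplex=[[57.65,-3.95],[58.3,-3.95],[57.65,-3.3]]))
    c=[*r.x/100,.078]; print(c,r.fun,fit_tab(C,c))
# mixer yaw from button
b=np.array([.6,.155]);d=b-c[:2]; print("d",d,np.linalg.norm(d),np.degrees(np.arctan2(*d[::-1])))
# green button in top/side
for k in C:
    h=cv2.cvtColor(k["img"],cv2.COLOR_BGR2HSV); o=proj(k,[[.6,.155,.08]])[0].astype(int)
    m=((h[...,0]>40)&(h[...,0]<85)&(h[...,1]>100)); m2=np.zeros_like(m); sl=np.s_[o[1]-18:o[1]+18,o[0]-18:o[0]+18]; m2[sl]=m[sl]
    ys,xs=np.nonzero(m2); print("green",xs.mean(),ys.mean(),len(xs),[atz(k,(xs.mean(),ys.mean()),z) for z in(.075,.085)])
for th in(112,52,-8):
  for r in (.027,):
    print(robot.solve_ik([c[0],c[1],.09],[np.pi,0,np.radians(th-90)]))
E
```

```text
[np.float64(0.5742094445228575), np.float64(-0.04074155879020692), 0.078] -0.9509462624216722 [(116, np.float64(0.78)), (116, np.float64(0.79))]
[np.float64(0.5773178093433381), np.float64(-0.04438505923748012), 0.078] -0.8962884571774132 [(118, np.float64(0.63)), (118, np.float64(0.79))]
[np.float64(0.5745834469404072), np.float64(-0.041374685791321114), 0.078] -1.8360945426408648 [(116, np.float64(0.76)), (116, np.float64(0.8))]
d [0.0254 0.1964] 0.1980126722941519 82.62526990035745
green 246.21875 189.59375 160 [array([0.6012, 0.1575, 0.075 ]), array([0.5997, 0.156 , 0.085 ])]
green 260.312 218.232 125 [array([0.6045, 0.1544, 0.075 ]), array([0.593 , 0.1614, 0.085 ])]
[ 0.2675  0.3228 -0.3846  0.     -0.8634  1.6872]
[ 0.2675  0.3228 -0.3846  0.     -0.8634  0.64  ]
[ 0.2675  0.3228 -0.3846  0.     -0.8634 -0.4072]
```

```bash
cat >> h.py <<'E'
CT=np.array([.5745,-.041,.078])
def fing(phi,z=.088,off=.0165,R=.027):
    t=np.radians(phi);u=np.array([np.cos(t),np.sin(t)]);v=np.array([-u[1],u[0]])
    return [*(CT[:2]+R*u+off*v),z],[np.pi,0,t-np.pi/2]
def push(phi,speed=.03):
    p,a=fing(phi); robot.movel(p,speed=speed,attitude=a); print(phi,robot.read_clock(),robot.read_wrist_force().round(1) if hasattr(robot.read_wrist_force(),'round') else robot.read_wrist_force())
E
python3 - <<'E'
from h import *
robot.gripper_to(0.0); print(robot.read_width())
p,a=fing(116,.18,.027); robot.goto(p,a)
p,a=fing(116,.088,.027); print("hit",robot.movel(p,speed=.08,until_force=5)); print(robot.read_tool_pos(),robot.read_wrist_force())
for f in (112,103,94): push(f)
C=[robot.camera(n) for n in("top","side")]
cv2.imwrite("pics/s1.png",np.vstack([cv2.resize(c["img"][130:270,230:430],(600,290)) for c in C]))
print(fit_tab(C,CT),robot.read_clock())
E
```

```text
0.005214058568309816
hit False
[ 0.53881639 -0.02848501  0.08852039] [ 0.34022827 -0.21406511 -0.31855389]
112 6.7083 [-5.5 -1.1  2.6]
103 7.025 [ 0.3 -0.2 -0.4]
94 7.3417 [-0.9 -1.5  1.3]Traceback (most recent call last):
  File "<stdin>", line 8, in <module>
  File "h.py", line 37, in fit_tab
    K=crops(C,ctr); a=np.radians(np.arange(0,360,2))
  File "h.py", line 25, in crops
    n,lab,st,_=cv2.connectedComponentsWithStats(blue.astype(np.uint8)); k=1+st[1:,4].argmax()
                                                                            ~~~~~~~~~~~~~~~^^
ValueError: attempt to get argmax of an empty sequence
```

View pics/s1.png

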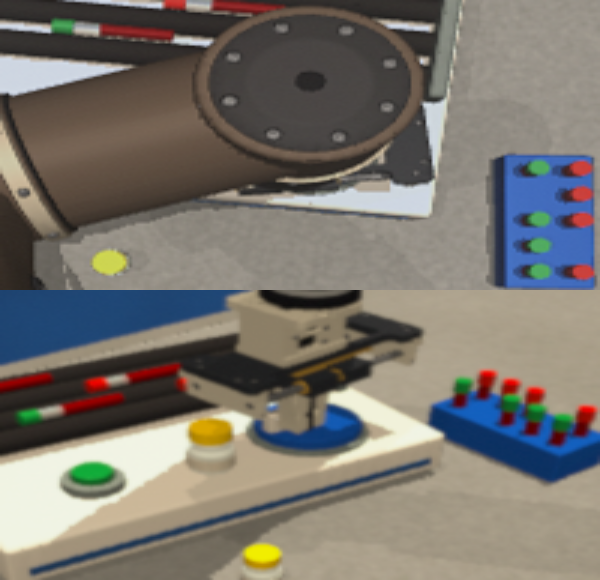

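The finger has pushed through one click. I'll back off, lift, and check with the side camera.

```bash
cat >> h.py <<'E'
def check(tag,phi):
    push(phi); p=np.array(robot.read_tool_pos()); robot.movel([p[0],p[1],.2],speed=.15)
    p[0]-=.1; p[2]=.2; robot.movel(list(p),speed=.2)
    c=robot.camera("side"); cv2.imwrite(f"pics/{tag}.png",cv2.resize(c["img"][150:250,250:410],(640,400)))
    print(fit_tab([c],CT),robot.mark_of("dial_tab",c)[:2],robot.read_clock())
E
python3 - <<'E'
from h import *
check("s2",102)
E
```

```text
102 7.7417 [-0.1  0.6  0.4]
[(86, np.float64(0.82))] [{'centre': [323.5, 187.5], 'confidence': 0.67}] 9.3917
```

View pics/s2.png

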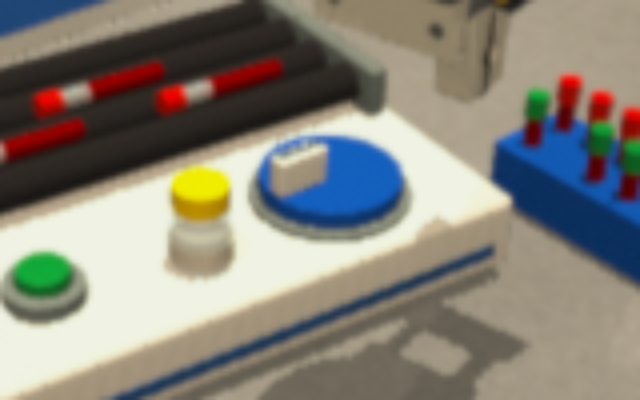

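The picture shows the tab at 86°, exactly one click on. Next, two more clicks.

```bash
python3 - <<'E'
from h import *
p,a=fing(102,.2); robot.movel(p,speed=.2,attitude=a)
p,a=fing(102); print(robot.movel(p,speed=.1,until_force=5))
for f in (94,86,78,70,62,54,45,36): push(f)
check("s3",45)
E
```

```text
False
94 11.6083 [ 0.3 -0.1  0.1]
86 11.9083 [-4.2 -0.   4.7]
78 12.2083 [-6.8  0.6  4.6]
70 12.5083 [0.8 0.2 0.4]
62 12.8083 [-3.2  0.1  1.5]
54 13.1083 [-5.6  2.1  5.5]
45 13.425 [ 0.6  0.8 -0.8]
36 13.7417 [0.3 1.  0.3]
45 14.0583 [ 1.   0.1 -0.2]
[(24, np.float64(0.34))] [{'centre': [325.0, 181.0], 'confidence': 0.67}] 15.7083
```

View pics/s3.png

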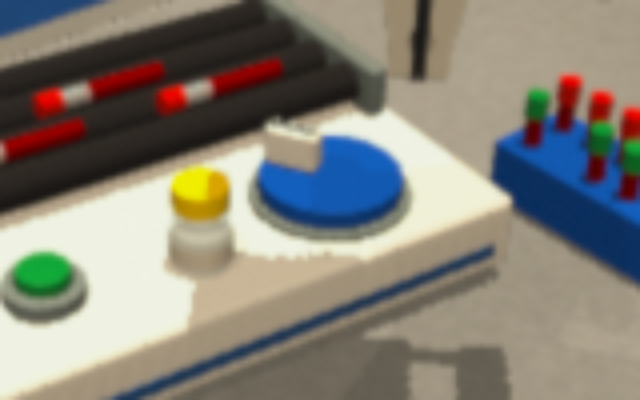

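```bash
python3 - <<'E'
from h import *
c=robot.camera("side")
for th in(86,56,26,-4):
    P=np.array(tabpts(CT,np.radians(th))); q=(proj(c,P)-[250,150])*4
    print(th,proj(c,[P[1::2].mean(0)]).round(1),"crop x",q[:,0].min().round(),q[:,0].max().round(),"y",q[:,1].min().round(),q[:,1].max().round())
E
```

```text
86 [[324.1 187.7]] crop x 265.0 327.0 y 137.0 200.0
56 [[321.9 185. ]] crop x 257.0 318.0 y 132.0 181.0
26 [[322.6 182.1]] crop x 259.0 321.0 y 117.0 174.0
-4 [[325.8 180. ]] crop x 276.0 330.0 y 105.0 170.0
```

Tab spans crop x 264–322 with its top at y≈118, which fits 26°. Three force peaks also say three clicks. Now the last one.

```bash
python3 - <<'E'
from h import *
p,a=fing(45,.2); robot.movel(p,speed=.2,attitude=a)
p,a=fing(45); print(robot.movel(p,speed=.1,until_force=5))
for f in (36,30,24,18,14,10): push(f)
check("s4",20)
# out of the way, measure tab, from top too
robot.goto([.35,.35,.25],[np.pi,0,0])
C=[robot.camera(n) for n in("top","side")]
print(fit_tab(C,CT))
for l in("dial_tab","timer_center","start_top","jar_center"):
    print(l,[(n,r["centre"],r["confidence"],atz(c,r["centre"],dict(dial_tab=.103,timer_center=.078,start_top=.08,jar_center=.0875)[l]).round(3)) for n,c in zip(("t","s"),C) for r in robot.mark_of(l,c)[:2]])
cv2.imwrite("pics/s5.png",np.vstack([cv2.resize(c["img"][150:250,230:390],(480,300)) for c in C])); print(robot.read_clock())
E
```

```text
False
36 17.9917 [-0.3 -1.1  0.3]
30 18.25 [-2.8  3.8  3.2]
24 18.5083 [-5.7  5.   5.5]
18 18.7667 [-5.3  5.8  4.3]
14 19.0167 [0.6 0.2 0.2]
10 19.2667 [ 0.1  0.4 -0.1]
20 19.6 [0.5 0.  0.4]
[(354, np.float64(0.35))] [{'centre': [326.2, 178.1], 'confidence': 0.72}] 21.25
[(356, np.float64(0.68)), (354, np.float64(0.35))]
dial_tab [('t', [332.9, 189.5], 0.79, array([ 0.595, -0.038,  0.103])), ('s', [323.4, 179.7], 0.81, array([ 0.605, -0.039,  0.103]))]
timer_center [('t', [335.8, 200.2], 0.62, array([ 0.574, -0.045,  0.078])), ('s', [334.6, 190.6], 0.95, array([ 0.578, -0.054,  0.078]))]
start_top [('t', [245.0, 188.3], 0.68, array([0.603, 0.16 , 0.08 ]))]
jar_center [('t', [288.7, 200.7], 0.77, array([0.573, 0.061, 0.088])), ('t', [266.3, 255.6], 0.43, array([0.452, 0.111, 0.088])), ('s', [315.7, 260.8], 0.83, array([0.408, 0.158, 0.088])), ('s', [301.4, 205.7], 0.51, array([0.569, 0.062, 0.088]))]
23.225
```

View pics/s5.png

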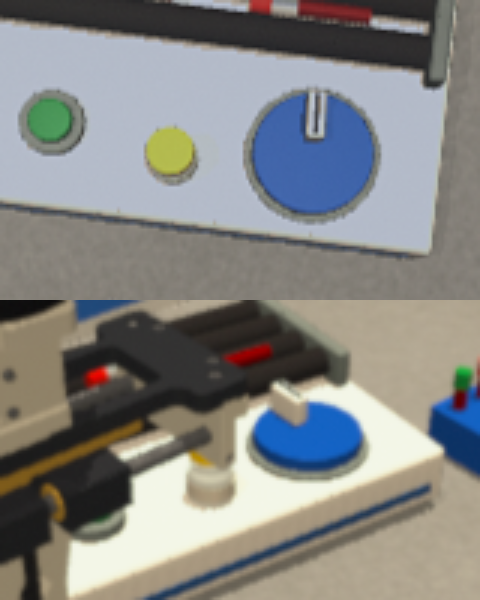

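The tab now stands at about −4° (356° in the top fit), so four clicks are done. Jar untouched. Next, the button.

```bash
python3 - <<'E'
from h import *
xy=[.6003,.157]; a=[np.pi,0,np.radians(-7)]
robot.goto([*xy,.2],a); robot.movel([*xy,.1],speed=.1)
print(robot.read_wrist_force())
print("touch",robot.movel([*xy,.065],speed=.015,until_force=1.5),robot.read_tool_pos(),robot.read_wrist_force())
print("down",robot.movel([*xy,.062],speed=.01,until_force=9),robot.read_tool_pos(),robot.read_wrist_force())
robot.wait(.3); print(robot.read_tool_pos(),robot.read_wrist_force(),robot.read_clock())
E
```

```text
[ 0.31436677 -0.39695696  0.25760346]
touch True [0.6002854  0.15699803 0.08050715] [0.41794062 1.10094328 0.85654618]
down True [0.60034575 0.15700223 0.07635919] [-1.06361205 -0.84040816  5.26570907]
[0.60032987 0.15697394 0.07632431] [-1.12183797  0.38434398  5.98978411] 27.975
```

Only about 4.2 mm down and around 5–6 N, so I'll press on to a firm bottom.

```bash
python3 - <<'E'
from h import *
xy=[.6003,.157]
for z in(.075,.074,.073,.072):
    h=robot.movel([*xy,z],speed=.01,until_force=12); robot.wait(.15); f=np.array(robot.read_wrist_force()); print(h,robot.read_tool_pos()[2],f)
    if h or f[2]>14: break
robot.wait(.2)
robot.movel([*xy,.2],speed=.1); robot.goto([.35,.4,.25],[np.pi,0,0]); 
C=[robot.camera(n) for n in("top","side")]
print(fit_tab(C,CT)); cv2.imwrite("pics/s6.png",np.vstack([cv2.resize(c["img"][150:250,220:380],(480,300)) for c in C])); print(robot.read_clock(),robot.read_wrist_force())
E
```

```text
True 0.07634401146255837 [-1.94622296 -0.34698878  5.70731208]
[(356, np.float64(0.68)), (354, np.float64(0.35))]
31.3583 [ 0.84255967 -0.5920212  -0.04568267]
```

View pics/s6.png

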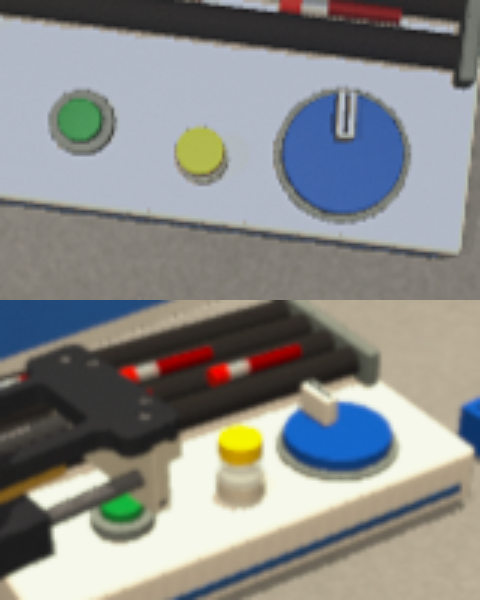

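The stop at 0.0763 was hard. A second, stepped press will give the spring curve and show whether that was the full 6 mm travel.

```bash
python3 - <<'E'
from h import *
xy=[.6003,.157]; a=[np.pi,0,np.radians(-7)]
robot.goto([*xy,.15],a); robot.movel([*xy,.087],speed=.1)
for z in np.arange(.085,.0749,-.001):
    h=robot.movel([*xy,z],speed=.01,until_force=14); robot.wait(.1); f=np.mean([robot.read_wrist_force() for _ in range(5)],0)[2]; print(round(z,4),h,round(robot.read_tool_pos()[2],4),round(f,2))
    if h or f>14: break
robot.wait(.2); robot.movel([*xy,.2],speed=.1); print(robot.read_clock())
E
```

```text
0.085 False 0.0852 -0.19
0.084 False 0.084 -0.09
0.083 False 0.083 0.41
0.082 False 0.0822 0.37
0.081 False 0.0811 1.12
0.08 False 0.0801 2.56
0.079 False 0.0791 2.89
0.078 False 0.0781 4.21
0.077 False 0.0771 3.86
0.076 False 0.0763 5.87
0.075 False 0.0762 12.6
39.05
```

The spring curve runs from contact at about 0.082 to a hard stop at 0.076, so that is the full 6 mm. Handing in.

```bash
python3 - <<'E'
from h import *
robot.wait(.3); print(robot.job_done())
E
```

```text
the job is handed in; nothing more can be done
None
```

I turned the dial four clicks clockwise, then pressed the start button fully down twice (the second press was to confirm the full 6 mm travel) and let go. The job is handed in at about 39 s; jar, tip box and rack were not touched, but no verdict came back.

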